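# Mount a pen's job carrier on the twin pins and scan its label

## Robot

A 7-joint arm with a two-finger parallel gripper is mounted at the origin on the work surface. World frame = base frame: x ahead of the robot, y to its left, z up, the work surface at z = 0. Lengths are in mm, angles in rad, forces in N, time in s.
With the tool pointing down it reaches from about 425 to 875 mm from the base axis. Payload 9.9 kg.
Tool frame: the origin (TCP) lies on the mounting face of the last link; the fingertips stand 173 mm ahead of it and the grasp point (between the pads) lies 155 mm ahead of it (robot.grip_depth is the z of the grasp point in the tool frame, in mm); z points along the fingers, y is the line along which they close (so a half turn about z gives the same grasp; the last joint's range is limited). The gripper opens to 85 mm and grips with 20 to 120 N. Pads are 22 mm wide; open, the fingers measure 114 mm over their backs; the gripper's body (76 mm by 85 mm) begins 54 mm behind the grasp point. The pads swing forward as they close: fully open they stand 13 mm farther back than shut.
Start: joints at [-1.279, 0.576, 0.025, 1.437, -0.015, 1.129, -0.057], TCP at [247.731, 627.904, 404.689] pointing down, gripper open.
Joint ranges: [-2.76, 2.76], [-0.34, 2.15], [-1.52, 1.57], [0.19, 2.46], [-1.09, 4.23], [0.17, 1.99], [-2.82, 2.82]. Speed limits (rad/s): [2.22, 2.22, 3.01, 3.01, 3.14, 3.14, 3.14].

## Interface

Orientations are given as [roll, pitch, yaw] about the fixed x, y, z axes, in that order (R = Rz(yaw) Ry(pitch) Rx(roll)).
In Python, from station import robot, cams, ticket, finder gives the robot as it stands.
- The arm moves only by the tool apply_moves, never from a script. Its argument "series" is a list of rows, each a list of 3 entries, a list of its own where there are three numbers: the turn, a rotation vector about the tool's x, y, z in degrees, then the shift along the tool's x, y, z in mm, then the closure in counts, from 0 (fully open) to 255 (shut). A call has 1 to 10 rows; each row shifts and turns the commanded pose from where the row before left it, along the tool's axes as they then stand; what a row does not reach is not made up. A row lasts 1/10 s, in which the tool goes at most 50 mm and 8.59 degrees, less where a joint would pass 70% of its speed; a pose out of reach is approached as far as the arm can. A call is refused whole if a number of a shift passes 50 or a number of a turn 8.59, either way. A call with a gripper value outside its range is refused whole. The fingers move at their own pace and stop on an object; "squeeze" is the grip in N (left out, the last holds). Time passes only in rows, so rows that do not move let the fingers close. It gives the time, the measured TCP pose, the force, the opening and the grip force at its end, in the units of the state.
- robot.get_state(): the state, without advancing time (a new reading comes with each control period).
- cams.camera(name): name is "scene" or "top"; returns the picture (384x512x3 uint8, red, green, blue); there is no depth.
- cams.calibration(name): a dict with "camera_matrix" (3x3 intrinsics, pixels), "world_to_cam" (4x4, takes a point from world to camera coordinates). Camera axes: x right, y down, z forward; pixel columns grow to the right and rows downward; lengths in mm; the calibration is good to about 2 mm. A picture is of the moment at which its call begins. calibration takes no time and is no camera call.
- ticket.hand_in(): hands the job in; it is judged then, once.
Trained networks look in the newest picture that a camera, given by its name, has taken for a name from the list of things; names that differ only in an ending like _2 or _b are one class to them, and where a whole thing is asked for, a point or a joint stands for the part that bears it (a point fixed in the world has none). Each returns a list of dicts, best first, with "confidence" (0 to 1); they miss things now and then, are a little off and sometimes report something else, mostly with a low value. They report only what shows in the picture. A call takes as long as a camera call. They do not tell look-alikes from the thing itself.
- finder.regions_of(query, camera): "mask" (384x512 bool, what is visible of it) and "point" ([column, row] in pixels, amid what is visible of it).
The state is a dict: "time": time; "joint_pos": joint angles; "qvel": joint speeds; "joint_torque": joint torques, N m; "ee_pos": TCP position; "tool_rot": TCP orientation; "wrist_force": force on the tool from outside, world axes, zero at the start; "wrist_torque": the same for the moment, N m; "finger_gap": finger opening in mm; "gripper_force": force on a finger pad.
Only numpy, scipy, OpenCV 4.12 (cv2) and the standard library are available. Lean on these libraries where they do the work, as an engineer would, in place of code of your own. Each camera call takes 0.05 s, during which the arm holds its last target. There are 200 camera calls.

## Task

Hang the red pen's job carrier on the dark stand so that both pins come up through its two holes and the plate lies flat, with its label on the same side as the long part of the stand's base, and let go. Then take the scanner from its dock, point its red window squarely at the middle of the label from about 8 cm away without touching the carrier, hold it still there for two seconds, and lay it back in its dock as you found it. Set things down rather than dropping them, and leave everything else on the desk where it is.

Things in the scene. Friction and masses are not known exactly. Their poses are not given: they have to be found in the camera images.
- carrier_grip (a point): Grip point on the job carrier (plate with red pen body and bar-code label, 0.32 kg): on the mid-plane of its blue upright fin, 12 mm thick (x) and 60 wide (y), 88 above the plate's underside and 17 below the fin's top. It balances here. Carrier axes: z up, y along fin and holes, -x towards label and pen. Take the fin across its thickness, from above.
- hole_left (a point): Carrier's hole at +y (14 mm across, through): centre at the plate's underside, 58 mm in y from the fin's middle, 88 mm below carrier_grip. Carrier's axes. The aluminium plate is 8 thick, from x = -90 to +30 and y = -75 to +75; the red pen (diameter 13, 118 long) lies along x = -74; a steel weight 34 high sits behind the fin.
- hole_right (a point): The same at -y
- label (a point): Centre of the white bar-code label (52 wide, 50 high) on a 45 degree panel that rises to the fin on its -x side (meets it 59 above the underside): 31 mm in -x from the fin's mid-plane, 35 above the plate's underside. This point's x axis is the label's outward normal (45 degrees up, towards the carrier's -x); z runs up the slope.
- stand: Dark wooden base, fixed, 20 mm high, with two upright steel pins (diameter 10, rising 28 above its top, tapered over the last 7). Origin on the desk, midway between the pins. y: along the line of pins; the base spans x = -80 to +30, and 170 in y. The mounted carrier has the same axes as the stand: label on the -x side, where the base is longer.
- pin_left (a point): Foot of the stand's pin at +y: on its axis, at the base's top, 20 above the desk, 58 mm from the stand's middle; takes hole_left
- pin_right (a point): The same at -y; takes hole_right
- scanner_center (a point): Middle of the scanner's handle: a grey bar 150 mm long (x), 34 wide (y), 34 high, orange band at its tail, black head (48 wide) at its +x end bent 45 degrees downwards; 0.22 kg. Axes: x along the handle to the head, z up, as it lies. It balances 8 mm ahead of this point. Take the handle from above across its width, between the dock's saddles.
- window (a point): Centre of the scanner's red window, on the face of its head: 106 mm in +x and 30 mm below scanner_center, in the scanner's axes. This point's x axis is the direction in which the scanner looks: 45 degrees downwards from the scanner's +x; its y is the scanner's y.
- dock: Scanner dock, fixed: black base 150 x 80 x 12 mm, two aluminium saddles 12 thick at x = -52 and +46. The handle lies on them, underside 60 above the desk, between cheeks 44 apart that rise 18 above its underside. Origin on the desk under the base's middle; x towards the scanner's head. At the start scanner_center is within 10 mm of 77 mm above the origin.
- puck: chunky black rubber sanding puck, diameter 60, 34 high; origin at the centre of its underside. Leave alone
- nib_puller: brass nib puller lying flat, T-shaped, about 115 long and 22 high; origin at the middle of its underside. Leave alone
- pin_vise: steel pin vise lying down, 100 long, 13 thick; origin at the middle of its underside. Leave alone
- ink: small green glass ink jar with black cap, diameter 56, 62 high; origin at the centre of its underside. Leave alone
There are look-alikes about, which are no part of the job. Several things have the shape of the stand; the one meant has the colours described above. Leave any turquoise look-alike of the part that bears scanner_center alone.

How it is judged (in metres and radians):
On the way, in this order (a step that is already met when the one before it is completed fails the run):
1. the carrier lies flat on the stand with both pins through its holes, label on the stand's -x side, and is let go (distance between hole_left and pin_left below 0.0045 m and distance between hole_right and pin_right below 0.0045 m and contact force between the fingers and carrier below 0.1 N), for 0.3 s.
2. carrier mounted, scanner looks at the label: 50 to 110 mm off, within 15 mm of its centre and 15 degrees of square, still (under 15 mm/s, 0.1 rad/s) for 1.5 s (distance between hole_left and pin_left below 0.0045 m and distance between hole_right and pin_right below 0.0045 m and x of label in the frame of window between 0.05 and 0.11 m and y of label in the frame of window between -0.015 and 0.015 m and z of label in the frame of window between -0.015 and 0.015 m and angle between the x axis of window and the x axis of label, either way round below 0.26 rad and linear speed of scanner below 0.015 m/s and angular speed of scanner below 0.1 rad/s), for 1.5 s.
At the end, for the whole second after the job is handed in: The carrier lies on the stand, each hole within 4.5 mm of the foot of its own pin; the scanner lies level in the dock's saddles (centre of handle within 25 mm along and 8 mm across of the dock's middle, at its resting height within 5 mm), head to the dock's +x end, released and at rest (distance between hole_left and pin_left below 0.0045 m and distance between hole_right and pin_right below 0.0045 m and x of scanner_center in the frame of dock between -0.025 and 0.025 m and y of scanner_center in the frame of dock between -0.008 and 0.008 m and z of scanner_center in the frame of dock between 0.072 and 0.082 m and x of window in the frame of dock above 0.05 m and angle between scanner_center's own z axis and vertical below 0.1 rad and linear speed of each of scanner, carrier below 0.02 m/s and contact force between the fingers and scanner below 0.1 N); the robot touches nothing.
It fails at once if the carrier is dropped: out of the fingers with a hole more than 35 mm above the desk (height (world z) of any of hole_left, hole_right above 0.035 m and contact force between the fingers and carrier below 0.05 N).
It fails at once if the scanner is dropped: out of the fingers more than 15 mm above its resting height (height (world z) of scanner_center above 0.092 m and contact force between the fingers and scanner below 0.05 N).
It fails at once if the scanner touches the carrier (contact force between scanner and carrier above 0.5 N).
It fails at once if the puck, nib puller, pin vise or ink jar is moved by more than 20 mm (distance of any of puck, nib_puller, pin_vise, ink from where it was at the start of the episode above 0.02 m).
It also fails if it takes over 61 s, if anything falls off the work surface, if the arm or the gripper's body presses on something with over 40 N, if the wrist force passes 120 N, or if a joint passes its speed limit or range.

## Working session

There is one attempt and no reset: what is moved stays moved. The work goes in short steps, Python scripts to look and compute and a tool call to move; the robot and the scene stay as the last step left them, time stands still between calls to the robot, and variables do not carry over. Pictures are saved under pics/ and viewed, at most 10 in all, crops included, and the job is handed in when it is done.

Besides the shell and the picture viewer there is one more tool, called as name(argument=value, ...), one argument or row to a line, values as JSON. apply_moves: Moves the arm, as the interface text tells. Its arguments: {"type":"object","properties":{"series":{"type":"array"},"squeeze":{"type":"number"}},"required":["series"]}

```bash
mkdir -p pics; python3 - <<'E'
from station import robot, cams, ticket, finder
import cv2,numpy as np
for c in ("scene","top"):
    im=cams.camera(c); cv2.imwrite(f"pics/{c}0.png",cv2.resize(im[:,:,::-1],(800,600),interpolation=cv2.INTER_CUBIC))
    k=cams.calibration(c); print(c,np.round(k["camera_matrix"],1).tolist(),np.round(k["world_to_cam"],3).tolist())
    for q in ("carrier_grip","stand","scanner_center","dock","label","window","hole_left","pin_left","puck","nib_puller","pin_vise","ink"):
        print(q,[(round(float(r["confidence"]),2),np.round(r["point"],1).tolist(),int(r["mask"].sum())) for r in finder.regions_of(q,c)][:5])
s=robot.get_state(); print(s, robot.grip_depth)
E
```

```text
scene [[498.3, 0.0, 257.1], [0.0, 498.3, 198.5], [0.0, 0.0, 1.0]] [[-0.637, 0.771, -0.007, 231.759], [0.646, 0.529, -0.55, -368.96], [-0.42, -0.355, -0.835, 1799.187], [0.0, 0.0, 0.0, 1.0]]
carrier_grip [(0.77, [312.0, 249.7], 1862)]
stand [(0.98, [405.0, 268.4], 2131), (0.86, [322.5, 168.1], 1591), (0.63, [227.7, 216.3], 1854), (0.53, [312.7, 247.9], 1982)]
scanner_center [(0.96, [173.1, 140.2], 748), (0.93, [178.4, 96.5], 534), (0.63, [269.1, 169.2], 220), (0.33, [310.8, 253.7], 1966)]
dock [(0.89, [164.6, 148.5], 478)]
label [(0.72, [313.5, 248.9], 1992)]
window [(0.7, [174.0, 143.1], 782), (0.7, [181.3, 94.1], 544)]
hole_left [(0.55, [314.6, 248.4], 2018)]
pin_left [(0.95, [323.0, 172.8], 1609), (0.63, [227.9, 218.9], 1915), (0.6, [406.8, 264.6], 2137)]
puck [(0.65, [152.1, 228.9], 398)]
nib_puller [(0.84, [269.7, 169.3], 246)]
pin_vise [(0.54, [311.6, 250.2], 2006), (0.47, [257.9, 295.3], 144)]
ink [(0.9, [125.1, 197.1], 385)]
top [[389.8, 0.0, 254.4], [0.0, 389.8, 188.4], [0.0, 0.0, 1.0]] [[-0.028, -0.999, -0.022, 149.344], [-0.997, 0.03, -0.068, 539.272], [0.069, 0.02, -0.997,
[... 768 characters left out ...]
,  0.02490639,  1.43710522, -0.0149754 ,
        1.12897262, -0.05651272]), 'qvel': array([-2.78660573e-04,  1.33130576e-03, -2.01034965e-04, -8.85092048e-04,
       -1.44657732e-04,  7.60656610e-05,  5.73565506e-04]), 'joint_torque': array([ 1.46867260e-03, -7.65503097e+01,  2.24989861e+00, -2.86308539e+01,
        1.55303429e-02,  2.73501108e-03, -4.95202437e-05]), 'ee_pos': array([247.7373493 , 627.90554292, 404.68686169]), 'tool_rot': array([3.14159192e+00, 2.13406415e-05, 2.76578997e+00]), 'wrist_force': array([ 0.38942171,  0.08099442, -0.77762239]), 'wrist_torque': array([ 0.00571699,  0.006102  , -0.02187404]), 'gripper_force': 0.0, 'finger_gap': 85.71426589708835} 154.70000000000002
```

View pics/scene0.png

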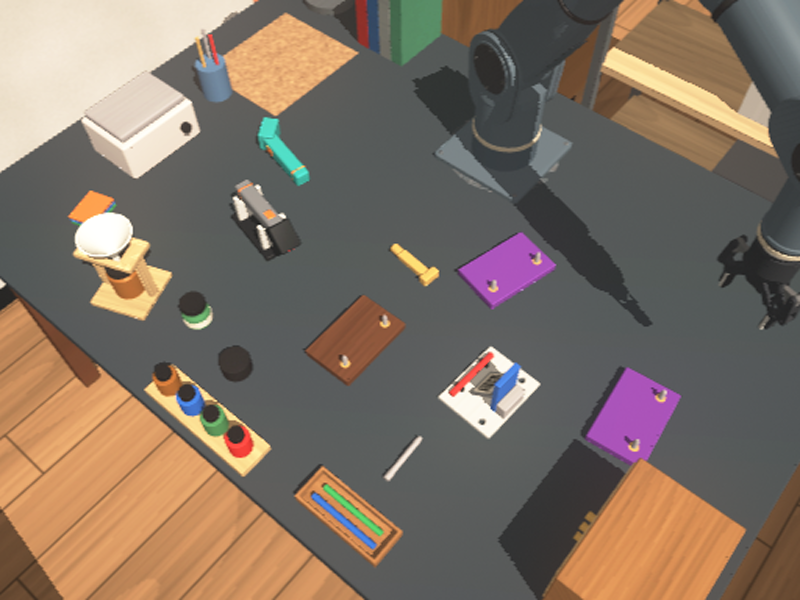

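View pics/top0.png

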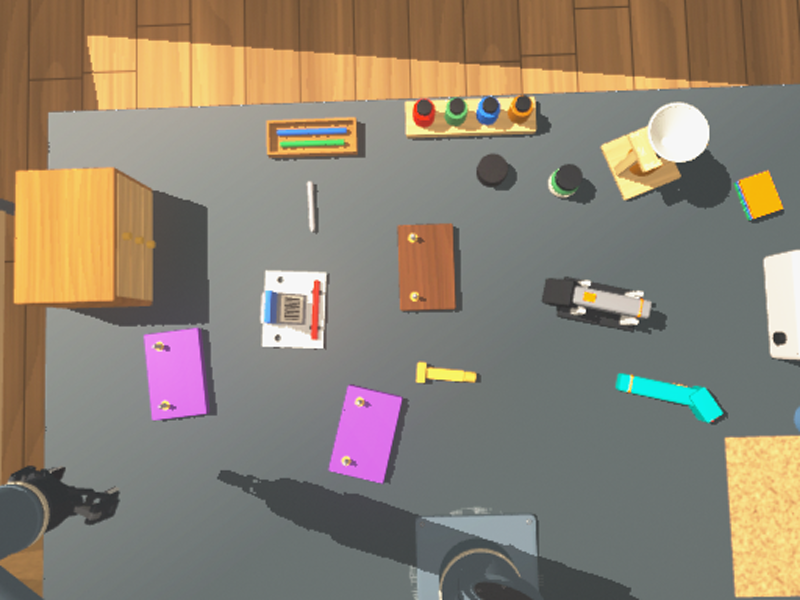

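```bash
cat > h.py <<'E'
from station import robot, cams, ticket, finder
import cv2,numpy as np
from scipy.optimize import minimize
U=6
def cal(c):
    k=cams.calibration(c); return np.array(k["camera_matrix"]),np.array(k["world_to_cam"])
def proj(c,P):
    K,T=cal(c); q=(np.atleast_2d(P)@T[:3,:3].T+T[:3,3])@K.T; return q[:,:2]/q[:,2:]
def box(x0,x1,y0,y1,z0,z1): return np.array([[x,y,z] for x in(x0,x1) for y in(y0,y1) for z in(z0,z1)],float)
def place(P,p,z=0):
    x,y,a=p; R=np.array([[np.cos(a),-np.sin(a),0],[np.sin(a),np.cos(a),0],[0,0,1]]); return P@R.T+[x,y,z]
def ray(c,px,z):
    K,T=cal(c); d=T[:3,:3].T@np.linalg.solve(K,[px[0],px[1],1]); o=-T[:3,:3].T@T[:3,3]; return o+d*(z-o[2])/d[2]
def up(im,roi):
    x,y,w,h=roi; return cv2.resize(im[y:y+h,x:x+w],None,fx=U,fy=U,interpolation=cv2.INTER_LINEAR)
def sil(c,parts,p,roi,z=0):
    x,y,w,h=roi; m=np.zeros((h*U,w*U),np.uint8)
    for P in parts:
        q=(proj(c,place(P,p,z))-[x,y]+.5)*U-.5
        hull=cv2.convexHull(q.astype(np.float32)); cv2.fillConvexPoly(m,np.round(hull*16).astype(np.int32),255,shift=4)
    return cv2.GaussianBlur(m,(0,0),U*.5)/255.
def fit(obs,parts,p0,z=0):
    # obs: list of (cam,mask at U scale,roi)
    obs=[(c,cv2.GaussianBlur(m.astype(np.float32),(0,0),U*.5),r) for c,m,r in obs]
    s=np.array([1,1,.01])
    f=lambda u:sum(((sil(c,parts,u*s,r,z)-m)**2).mean()/m.mean() for c,m,r in obs)
    r=minimize(f,np.array(p0)/s,method="Nelder-Mead",options=dict(initial_simplex=np.array(p0)/s+np.vstack([np.zeros(3),np.eye(3)*8]),xatol=.02,fatol=1e-6)); return r.x*s,r.fun
E
python3 - <<'E'
from h import *
t=cams.camera("top"); s=cams.camera("scene"); np.save("t.npy",t); np.save("s.npy",s)
rows=[]
for im,cs in ((t,((188,198),(273,170),(382,192))),(s,((313,250),(227,217),(168,140)))):
    rows.append(np.hstack([cv2.resize(im[y-37:y+38,x-33:x+33],(264,300),interpolation=cv2.INTER_CUBIC) for x,y in cs]))
cv2.imwrite("pics/m1.png",np.vstack(rows)[:,:,::-1])
E
```

```text
(no output)
```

View pics/m1.png

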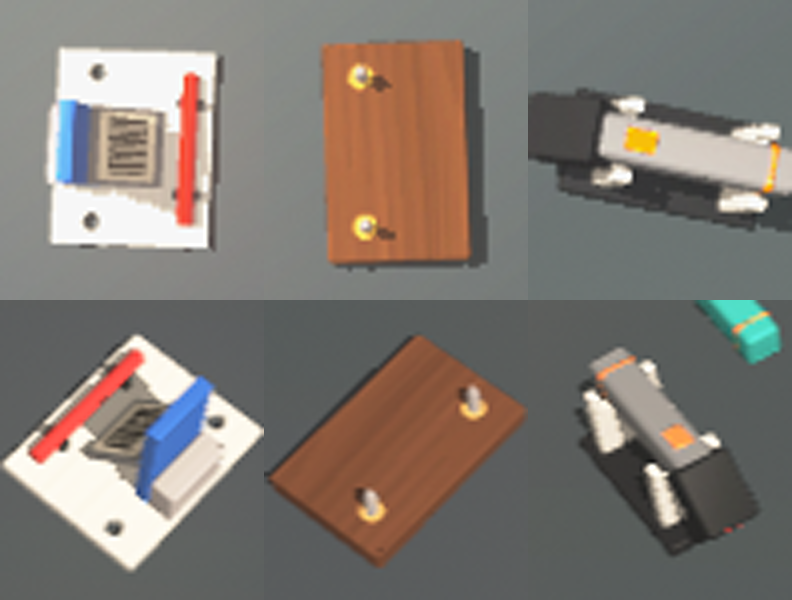

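```bash
cat > fit1.py <<'E'
from h import *
def carmask(im,roi):
    v=up(im,roi).astype(int); m=((v.max(2)>165)|(v.max(2)-v.min(2)>60)).astype(np.uint8)
    m=cv2.morphologyEx(m,cv2.MORPH_OPEN,np.ones((7,7)))
    cs,_=cv2.findContours(m,0,2); o=np.zeros_like(m); cv2.drawContours(o,[max(cs,key=cv2.contourArea)],-1,1,-1); return o
def stmask(im,roi):
    v=up(im,roi).astype(int); m=(v[...,0]-v[...,2]>22).astype(np.uint8)
    cs,_=cv2.findContours(m,0,2); o=np.zeros_like(m); cv2.drawContours(o,[max(cs,key=cv2.contourArea)],-1,1,-1); return o
def scmask(im,roi):
    v=up(im,roi).astype(int); m=(((v.max(2)>128)&(v.max(2)<205)&(v[...,0]-v[...,2]>-4))|(v[...,0]-v[...,2]>60)).astype(np.uint8)
    m=cv2.morphologyEx(m,cv2.MORPH_OPEN,np.ones((13,13)))
    cs,_=cv2.findContours(m,0,2); o=np.zeros_like(m); cv2.drawContours(o,[max(cs,key=cv2.contourArea)],-1,1,-1); return o
CAR=[box(-90,30,-75,75,0,8),box(-6,6,-30,30,8,105),box(6,28,-24,24,8,42)]
STA=[box(-80,30,-85,85,0,20),box(-4,4,54,62,20,48),box(-4,4,-62,-54,20,48)]
SCN=[box(-75,75,-17,17,-17,17)]
E
python3 - <<'E'
from fit1 import *
I=dict(top=np.load("t.npy"),scene=np.load("s.npy"))
R=dict(car=dict(top=(158,162,60,72),scene=(276,210,78,78)),sta=dict(top=(243,132,60,80),scene=(188,180,80,75)),scn=dict(top=(350,172,80,45),scene=(150,105,46,60)))
M=dict(car=carmask,sta=stmask,scn=scmask); PA=dict(car=CAR,sta=STA,scn=SCN); Z=dict(car=0,sta=0,scn=77)
pan=[]
for n,px in (("car",(187,198)),("sta",(273,171)),("scn",(388,195))):
    p0=[*ray("top",px,Z[n])[:2],1.57]
    ob=[(c,M[n](I[c],R[n][c]),R[n][c]) for c in I]
    for o in ([ob[0]],[ob[1]],ob):
        p,f=fit(o,PA[n],p0,Z[n]); print(n,np.round(p,3),round(f,4))
    for (c,m,r) in ob:
        v=up(I[c],r).copy(); e=sil(c,PA[n],p,r,Z[n])>.5
        for mm,col in((m,(0,255,0)),(e.astype(np.uint8),(255,0,255))):
            cs,_=cv2.findContours(mm,0,2); cv2.drawContours(v,cs,-1,col,1)
        pan.append(cv2.resize(v,(264,300)))
cv2.imwrite("pics/f1.png",np.vstack([np.hstack(pan[0::2]),np.hstack(pan[1::2])])[:,:,::-1])
E
```

```text
car [524.482 372.516   1.512] 0.0151
car [525.644 374.115   1.505] 0.0071
car [525.158 373.392   1.504] 0.0254
sta [597.585 101.666   1.574] 0.0017
sta [599.019 103.353   1.567] 0.0043
sta [598.032 102.453   1.573] 0.0103
scn [ 530.093 -235.929    1.803] 10.3895
scn [ 507.218 -288.785    1.392] 0.4418Traceback (most recent call last):
  File "<stdin>", line 10, in <module>
  File "h.py", line 27, in fit
    r=minimize(f,np.array(p0)/s,method="Nelder-Mead",options=dict(initial_simplex=np.array(p0)/s+np.vstack([np.zeros(3),np.eye(3)*8]),xatol=.02,fatol=1e-6)); return r.x*s,r.fun
    res = _minimize_neldermead(fun, x0, args, callback, bounds=bounds,
                               **options)
    fxcc = func(xcc)
    fx = function(np.copy(x), *(wrapper_args + args))
  File "h.py", line 26, in <lambda>
    f=lambda u:sum(((sil(c,parts,u*s,r,z)-m)**2).mean()/m.mean() for c,m,r in obs)
               ~~~^^^^^^^^^^^^^^^^^^^^^^^^^^^^^^^^^^^^^^^^^^^^^^^^^^^^^^^^^^^^^^^^
  File "h.py", line 26, in <genexpr>
    f=lambda u:sum(((sil(c,parts,u*s,r,z)-m)**2).mean()/m.mean() for c,m,r in obs)
                     ~~~^^^^^^^^^^^^^^^^^
  File "h.py", line 19, in sil
    q=(proj(c,place(P,p,z))-[x,y]+.5)*U-.5
       ~~~~^^^^^^^^^^^^^^^^
  File "h.py", line 8, in proj
    K,T=cal(c); q=(np.atleast_2d(P)@T[:3,:3].T+T[:3,3])@K.T; return q[:,:2]/q[:,2:]
        ~~~^^^
  File "h.py", line 6, in cal
    k=cams.calibration(c); return np.array(k["camera_matrix"]),np.array(k["world_to_cam"])
ValueError: time passes only in moves, steps and waits
```

apply_moves(
  series=[
    [[0,0,-8.5],[0,0,0],0],
    [[0,0,-8.5],[0,0,0],0],
    [[0,0,-0.76],[-20,-16,0],0],
    [[0,0,0],[-36,-29,0],0],
    [[0,0,0],[-36,-29,0],0],
    [[0,0,0],[-36,-29,0],0],
    [[0,0,0],[-36,-29,0],0],
    [[0,0,0],[-36,-29,0],0],
    [[0,0,0],[-36,-29,0],0],
    [[0,0,0],[-36,-29,0],0],
  ],
  squeeze=40,
)

```text
time: 2.4
ee_pos: [505.7, 389.8, 404.9]
tool_rot: [3.141, 0.0, 3.076]
wrist_force: [0.1, 0.8, -0.9]
finger_gap: 85.3
gripper_force: 0.0
```

```bash
python3 - <<'E'
import re
s=open('h.py').read()
s=s.replace('''def cal(c):
    k=cams.calibration(c); return np.array(k["camera_matrix"]),np.array(k["world_to_cam"])''','''from functools import lru_cache
from scipy.spatial.transform import Rotation as Ro
@lru_cache(None)
def cal(c):
    k=cams.calibration(c); return np.array(k["camera_matrix"]),np.array(k["world_to_cam"])
def to(pos,rpy):
    s=robot.get_state(); R=Ro.from_euler("xyz",s["tool_rot"]); T=Ro.from_euler("xyz",rpy)
    print("t",round(s["time"],2),"pos",np.round(s["ee_pos"],1),"rot",np.round(s["tool_rot"],4),"gap",round(s["finger_gap"],1),"F",np.round(s["wrist_force"],1),s["gripper_force"])
    d=np.array(pos)-s["ee_pos"]
    print("turn",np.round(np.degrees((R.inv()*T).as_rotvec()),2),"shift now",np.round(R.inv().apply(d),2),"shift after turn",np.round(T.inv().apply(d),2))''')
open('h.py','w').write(s)
E
python3 - <<'E'
from h import *
to([525.2,373.4,242.7],[np.pi,0,3.0757])
E
```

```text
t 2.4 pos [505.7 389.8 404.9] rot [3.1413e+00 3.0000e-04 3.0758e+00] gap 85.3 F [ 0.1  0.8 -0.9] 0.0
turn [0.02 0.02 0.01] shift now [-20.49 -15.11 162.21] shift after turn [-20.53 -15.06 162.21]
```

apply_moves(
  series=[
    [[0,0,0],[-21,-16,20],0],
    [[0,0,0],[0,0,40],0],
    [[0,0,0],[0,0,40],0],
    [[0,0,0],[0,0,30],0],
    [[0,0,0],[0,0,10],0],
    [[0,0,0],[0,0,0],0],
  ],
)

```text
time: 3.0
ee_pos: [524.2, 373.8, 263.6]
tool_rot: [-3.14, -0.002, 3.076]
wrist_force: [0.0, -0.2, -0.4]
finger_gap: 85.4
gripper_force: 0.0
```

```bash
python3 - <<'E'
from h import *
to([525.2,373.4,242.7],[np.pi,0,3.0757])
E
```

```text
t 3.0 pos [524.2 373.8 263.6] rot [-3.1400e+00 -1.8000e-03  3.0758e+00] gap 85.4 F [ 0.  -0.2 -0.4] 0.0
turn [-0.09 -0.1   0.01] shift now [-1.04 -0.28 20.95] shift after turn [-1.   -0.32 20.95]
```

apply_moves(
  series=[
    [[0,0,0],[-1,0,12],0],
    [[0,0,0],[0,0,9],0],
    [[0,0,0],[0,0,0],0],
    [[0,0,0],[0,0,0],140],
    [[0,0,0],[0,0,0],255],
    [[0,0,0],[0,0,0],255],
    [[0,0,0],[0,0,0],255],
    [[0,0,0],[0,0,0],255],
  ],
  squeeze=60,
)

```text
time: 3.8
ee_pos: [525.4, 373.8, 243.9]
tool_rot: [3.141, 0.0, 3.076]
wrist_force: [-0.7, -5.6, 2.9]
finger_gap: 12.4
gripper_force: 2.5
```

apply_moves(
  series=[
    [[0,0,0],[0,0,0],255],
    [[0,0,0],[0,0,0],255],
    [[0,0,0],[0,0,-5],255],
    [[0,0,0],[0,0,-15],255],
    [[0,0,0],[0,0,-30],255],
    [[0,0,0],[0,0,-20],255],
    [[0,0,0],[0,0,-10],255],
    [[0,0,0],[0,0,0],255],
  ],
)

```text
time: 4.6
ee_pos: [525.6, 374.0, 325.6]
tool_rot: [3.14, 0.002, 3.076]
wrist_force: [-0.1, -0.2, -3.6]
finger_gap: 11.1
gripper_force: 58.9
```

```bash
python3 - <<'E'
from h import *
to([597.8,102.5,323],[np.pi,0,3.0757+.0665])
E
```

```text
t 4.6 pos [525.6 374.  325.6] rot [3.1396e+00 2.1000e-03 3.0758e+00] gap 11.1 F [-0.1 -0.2 -3.6] 58.89576494693756
turn [ 0.11  0.12 -3.81] shift now [ -89.88 -266.21    2.21] shift after turn [ -72.01 -271.59    2.56]
```

apply_moves(
  series=[
    [[0,0,-3.8],[0,0,0],255],
    [[0,0,0],[-4,-15,0],255],
    [[0,0,0],[-9,-35,0],255],
    [[0,0,0],[-12,-45,0],255],
    [[0,0,0],[-12,-45,0],255],
    [[0,0,0],[-12,-45,0],255],
    [[0,0,0],[-11,-40,0],255],
    [[0,0,0],[-7,-27,0],255],
    [[0,0,0],[-4,-15,0],255],
    [[0,0,0],[-1,-5,0],255],
  ],
)

```text
time: 5.6
ee_pos: [597.7, 99.4, 323.0]
tool_rot: [-3.141, -0.001, 3.138]
wrist_force: [0.6, 0.6, -2.9]
finger_gap: 11.3
gripper_force: 59.0
```

apply_moves(
  series=[
    [[0,0,0],[0,0,8],255],
    [[0,0,0],[0,0,6],255],
    [[0,0,0],[0,0,0],255],
    [[0,0,0],[0,0,0],255],
    [[0,0,0],[0,0,0],255],
  ],
)

```text
time: 6.1
ee_pos: [597.5, 102.7, 309.8]
tool_rot: [3.141, 0.0, -3.14]
wrist_force: [0.7, 0.3, -3.4]
finger_gap: 11.8
gripper_force: 58.9
```

```bash
python3 - <<'E'
from h import *
to([597.8,102.5,323],[np.pi,0,3.0757+.0665])
t=cams.camera("top"); s=cams.camera("scene"); np.save("t2.npy",t); np.save("s2.npy",s)
im=np.hstack([cv2.resize(t[115:225,220:320],(396,436),interpolation=cv2.INTER_CUBIC),cv2.resize(s[140:250,180:280],(396,436),interpolation=cv2.INTER_CUBIC)])
cv2.imwrite("pics/h2.png",im[:,:,::-1])
E
```

```text
t 6.1 pos [597.5 102.7 309.8] rot [ 3.1414e+00  1.0000e-04 -3.1399e+00] gap 11.8 F [ 0.7  0.3 -3.4] 58.89841139316559
turn [0.01 0.   0.06] shift now [ -0.34  -0.22 -13.25] shift after turn [ -0.34  -0.22 -13.25]
```

View pics/h2.png

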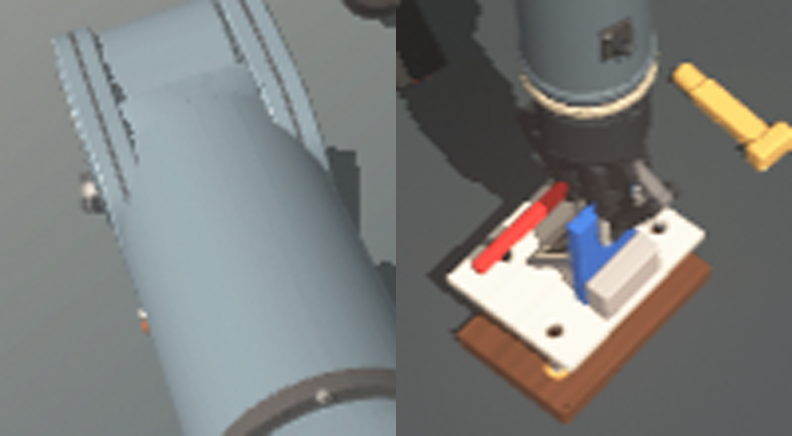

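```bash
cat > hfit.py <<'E'
from fit1 import *
def hfit(im,z,p0):
    r=(180,165,90,85); c="scene"; PL=[CAR[0]]
    v=up(im,r).astype(int); m=((v.min(2)>140)|(v[...,2]-v[...,0]>60)).astype(np.uint8)
    m=cv2.morphologyEx(m,cv2.MORPH_OPEN,np.ones((7,7)))
    cs,_=cv2.findContours(m,0,2); o=np.zeros_like(m); cv2.drawContours(o,[max(cs,key=cv2.contourArea)],-1,1,-1)
    # weight: below the line between left and right corner (projected), margin
    q=(proj(c,place(np.array([[-90,75,8.],[30,-75,8]]),p0,z))-r[:2]+.5)*U
    q=q[np.argsort(q[:,0])]; yy,xx=np.mgrid[:o.shape[0],:o.shape[1]]
    W=(yy>q[0,1]+(xx-q[0,0])*(q[1,1]-q[0,1])/(q[1,0]-q[0,0])+4*U)
    ob=cv2.GaussianBlur(o.astype(np.float32),(0,0),U*.5); s=np.array([1,1,.01])
    f=lambda u:(((sil(c,PL,u*s,r,z)-ob)**2)*W).mean()*1e3
    R=minimize(f,np.array(p0)/s,method="Nelder-Mead",options=dict(initial_simplex=np.array(p0)/s+np.vstack([np.zeros(3),np.eye(3)*6]),xatol=.02,fatol=1e-7))
    e=(sil(c,PL,R.x*s,r,z)>.5).astype(np.uint8); w=up(im,r).copy()
    for mm,col in((o,(0,255,0)),(e,(255,0,255))):
        k,_=cv2.findContours(mm,0,2); cv2.drawContours(w,k,-1,col,1)
    return R.x*s,R.fun,w
E
python3 - <<'E'
from hfit import *
im=np.load("s2.npy")
for z in (64.9,65.9,66.9):
    p,f,w=hfit(im,z,[598,103,1.57]); print(z,np.round(p,3),f)
    if z==65.9: cv2.imwrite("pics/h3.png",w[:,:,::-1])
# same fit on stand in scene for reference: 599.02,103.35,1.567
# scanner
I=dict(top=np.load("t.npy"),scene=np.load("s.npy"))
for c,px in(("top",(360,180)),("top",(385,193)),("top",(410,199)),("top",(430,200)),("scene",(170,130))): print(c,px,I[c][px[1],px[0]])
E
```

```text
64.9 [629.61  102.706   1.6  ] 21.311903776183062
65.9 [630.004 103.232   1.605] 21.37377276186428
66.9 [629.998 103.64    1.603] 21.36497345694125
top (360, 180) [76 72 72]
top (385, 193) [215 206 197]
top (410, 199) [233 159 106]
top (430, 200) [108 116 115]
scene (170, 130) [171 162 153]
```

View pics/h3.png

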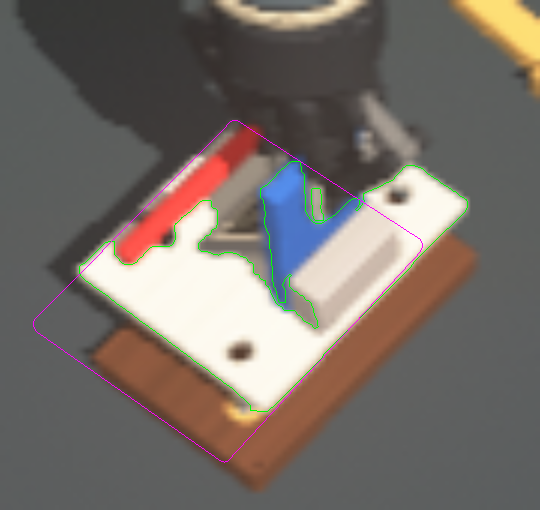

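```bash
sed -i 's/cv2.drawContours(o,\[max(cs,key=cv2.contourArea)\],-1,1,-1)$/cv2.fillConvexPoly(o,cv2.convexHull(max(cs,key=cv2.contourArea)),1)/' hfit.py
python3 - <<'E'
from hfit import *
im=np.load("s2.npy")
for z in (64.9,65.9,66.9):
    p,f,w=hfit(im,z,[598,103,1.57]); print(z,np.round(p,3),f)
    if z==65.9: a=w
I=dict(top=np.load("t.npy"),scene=np.load("s.npy"))
R=dict(top=(350,172,80,45),scene=(150,105,46,60)); pan=[cv2.resize(a,(396,374))]
for c in R:
    v=up(I[c],R[c]).astype(int); br=(v.max(2)>120)&(v[...,0]-v[...,2]>=3)&~((v.min(2)>222))
    m=cv2.morphologyEx(br.astype(np.uint8),cv2.MORPH_OPEN,np.ones((25,25)))
    cs,_=cv2.findContours(m,0,2); h=max(cs,key=cv2.contourArea); w=up(I[c],R[c]).copy(); cv2.drawContours(w,[h],-1,(0,255,0),1)
    (cx,cy),(ww,hh),an=cv2.minAreaRect(h); print(c,(cx+.5)/U-.5+R[c][0],(cy+.5)/U-.5+R[c][1],ww/U,hh/U,an)
    b=(cv2.boxPoints(((cx,cy),(ww,hh),an))+.5)/U-.5+R[c][:2]; print([np.round(ray(c,q,94)[:2],1).tolist() for q in b])
    pan.append(cv2.resize(w,None,fx=.8,fy=.8))
H=max(p.shape[0] for p in pan); W=np.zeros((600,800,3),np.uint8)
W[:374,:396]=pan[0]; W[:pan[1].shape[0],400:400+pan[1].shape[1]]=pan[1][:, :400]; W[300:300+pan[2].shape[0],500:500+pan[2].shape[1]]=pan[2]
cv2.imwrite("pics/h4.png",W[:,:,::-1])
E
```

```text
64.9 [609.963 102.609   1.6  ] 14.11074380086432
65.9 [610.499 103.332   1.602] 14.171225691094396
66.9 [609.962 103.59    1.605] 14.240612572420497
top 391.3699696858724 192.5745964050293 50.52911376953125 14.173617045084635 12.59038257598877
[[512.8, -183.9], [552.2, -194.5], [516.5, -332.7], [477.4, -321.7]]
scene 165.77667236328125 128.78358713785806 35.93805948893229 12.795719146728516 47.311134338378906
[[521.6, -324.1], [475.5, -327.9], [506.0, -186.6], [549.9, -184.6]]
```

View pics/h4.png

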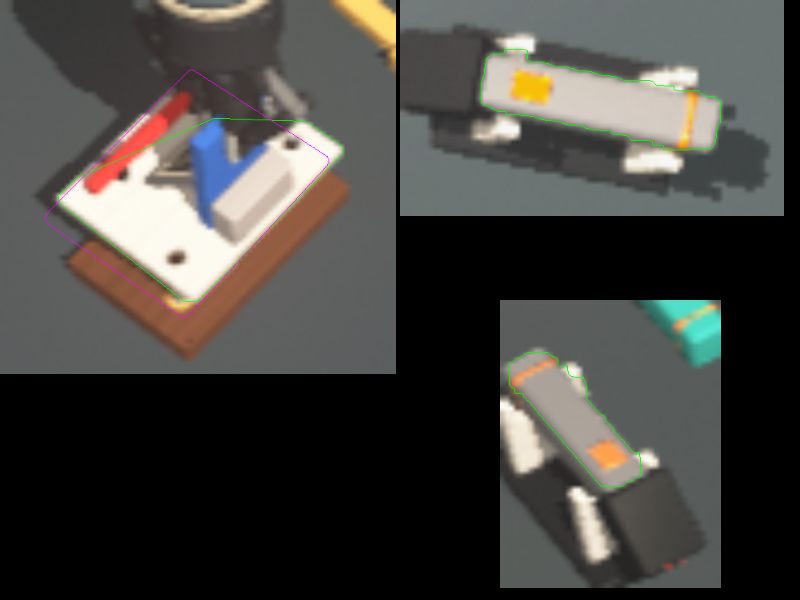

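```bash
sed -i 's/\[\[-90,75,8.\],\[30,-75,8\]\]/[[-90,-75,8.],[30,75,8]]/' hfit.py
python3 - <<'E'
from hfit import *
im=np.load("s2.npy")
for z in (64.9,65.9,66.9):
    p,f,w=hfit(im,z,[598,103,1.57]); print(z,np.round(p,3),f)
# hole check: dark blob centres vs projected
p,f,w=hfit(im,65.9,[598,103,1.57]); g=im.astype(float).mean(2)
for y in(58,-58):
    q=proj("scene",place(np.array([[0,y,8.]]),p,65.9))[0]; x0,y0=np.round(q).astype(int); yy,xx=np.mgrid[y0-4:y0+5,x0-4:x0+5]
    wt=np.clip(180-g[y0-4:y0+5,x0-4:x0+5],0,None); print("hole",y,q,(wt*xx).sum()/wt.sum(),(wt*yy).sum()/wt.sum())
I0=np.load("s.npy");g=I0.astype(float).mean(2);p=[525.644,374.115,1.505]
for y in(58,-58):
    q=proj("scene",place(np.array([[0,y,8.]]),p,0))[0]; x0,y0=np.round(q).astype(int); yy,xx=np.mgrid[y0-4:y0+5,x0-4:x0+5]
    wt=np.clip(180-g[y0-4:y0+5,x0-4:x0+5],0,None); print("hole0",y,q,(wt*xx).sum()/wt.sum(),(wt*yy).sum()/wt.sum())
E
```

```text
64.9 [598.405 102.566   1.561] 0.12111518377549216
65.9 [598.747 102.846   1.563] 0.12660349002448035
66.9 [599.027 103.377   1.561] 0.13503933612555155
hole 58 [245.66865282 196.69608286] 244.15297781237837 194.98579213701828
hole -58 [219.21100477 222.68500668] 219.50079428117553 223.34590945194597
hole0 58 [333.72803918 242.49815338] 333.5933774834437 241.55205298013243
hole0 -58 [308.1895543  268.82691112] 308.1214437367303 269.76390658174097
```

apply_moves(
  series=[
    [[0,0,0],[-0.8,0.5,6],255],
    [[0,0,0],[0,0,8],255],
    [[0,0,0],[0,0,4],255],
    [[0,0,0],[0,0,4],255],
    [[0,0,0],[0,0,4],255],
    [[0,0,0],[0,0,4],255],
    [[0,0,0],[0,0,0],255],
  ],
)

```text
time: 6.9
ee_pos: [598.2, 102.3, 279.1]
tool_rot: [-3.141, -0.001, -3.141]
wrist_force: [0.5, 1.1, -3.1]
finger_gap: 11.2
gripper_force: 59.0
```

apply_moves(
  series=[
    [[0,0,0],[0,0,4],255],
    [[0,0,0],[0,0,4],255],
    [[0,0,0],[0,0,3],255],
    [[0,0,0],[0,0,1.5],255],
    [[0,0,0],[0,0,1],255],
    [[0,0,0],[0,0,0],255],
    [[0,0,0],[0,0,0],255],
  ],
)

```text
time: 7.6
ee_pos: [598.4, 102.4, 266.3]
tool_rot: [3.142, 0.0, -3.141]
wrist_force: [0.3, 1.1, -4.7]
finger_gap: 11.5
gripper_force: 59.0
```

apply_moves(
  series=[
    [[0,0,0],[0,0,1],255],
    [[0,0,0],[0,0,1],255],
    [[0,0,0],[0,0,0.5],255],
    [[0,0,0],[0,0,0],255],
    [[0,0,0],[0,0,0],255],
  ],
)

```text
time: 8.1
ee_pos: [598.3, 102.3, 263.9]
tool_rot: [-3.142, 0.0, -3.141]
wrist_force: [-2.1, -0.8, 0.1]
finger_gap: 11.3
gripper_force: 59.5
```

apply_moves(
  series=[
    [[0,0,0],[0,0,0.3],255],
    [[0,0,0],[0,0,0],200],
    [[0,0,0],[0,0,0],120],
    [[0,0,0],[0,0,0],0],
    [[0,0,0],[0,0,0],0],
    [[0,0,0],[0,0,0],0],
    [[0,0,0],[0,0,0],0],
  ],
)

```text
time: 8.8
ee_pos: [598.3, 102.4, 263.4]
tool_rot: [-3.142, 0.0, -3.141]
wrist_force: [-0.5, -0.0, -0.4]
finger_gap: 85.3
gripper_force: 0.0
```

apply_moves(
  series=[
    [[0,0,0],[0,0,-15],0],
    [[0,0,0],[0,0,-30],0],
    [[0,0,0],[0,0,-40],0],
    [[0,0,0],[0,0,-40],0],
    [[0,0,0],[0,0,-25],0],
    [[0,0,0],[0,0,-5],0],
  ],
)

```text
time: 9.4
ee_pos: [598.8, 102.4, 422.0]
tool_rot: [3.14, 0.006, -3.141]
wrist_force: [0.7, 0.5, 0.7]
finger_gap: 85.3
gripper_force: 0.0
```

```bash
cat > sfit.py <<'E'
from fit1 import *
def sfit(I,p0,z=77):
    R=dict(top=(355,172,75,45),scene=(145,105,46,60)); s=np.array([1,1,.01]); obs=[];ov=[]
    for c in I:
        r=R[c]; v=up(I[c],r).astype(int); br=(v.max(2)>120)&(v[...,0]-v[...,2]>=3)&~(v.min(2)>222)
        m=cv2.morphologyEx(br.astype(np.uint8),cv2.MORPH_OPEN,np.ones((25,25)))
        cs,_=cv2.findContours(m,0,2); o=np.zeros_like(m); cv2.drawContours(o,[max(cs,key=cv2.contourArea)],-1,1,-1)
        # use slices of the handle clear of saddles and head: x in [-85,-62] or [-42,34]
        W=sum(sil(c,[b],p0,r,z)>.5 for b in (box(-90,-62,-35,35,17,17.1),box(-42,34,-35,35,17,17.1)))>0
        obs.append((c,cv2.GaussianBlur(o.astype(np.float32),(0,0),U*.5),W,r)); ov.append(o)
    def solve(ob,parts=[box(-75,75,-17,17,16.9,17)]):
        f=lambda u:sum((((sil(c,parts,u*s,r,z)-o)**2)*W).mean()*1e3 for c,o,W,r in ob)
        q=minimize(f,np.array(p0)/s,method="Nelder-Mead",options=dict(initial_simplex=np.array(p0)/s+np.vstack([np.zeros(3),np.eye(3)*5]),xatol=.02,fatol=1e-7)); return q.x*s,q.fun
    return [solve([o]) for o in obs]+[solve(obs)]
E
python3 - <<'E'
from sfit import *
I=dict(top=np.load("t.npy"),scene=np.load("s.npy"))
for p,f in sfit(I,[515,-254,1.335]): print(np.round(p,3),f)
im=cams.camera("scene"); np.save("s3.npy",im)
print(robot.get_state()["joint_pos"])
p,f,w=hfit(im,20,[599,103,1.57]) if 0 else (0,0,0)
from hfit import hfit
p,f,w=hfit(im,20,[599,103,1.57]); print("carrier",np.round(p,3),f)
E
```

```text
[ 515.065 -253.149    1.345] 0.7990748962566627
[ 518.308 -247.976    1.302] 1.9462802031253232
[ 515.829 -252.02     1.337] 5.4999230379891255
[-0.20797238  0.45831791 -0.05979788  1.60277317  0.03020784  1.07735958
  1.2953411 ]
carrier [597.808 102.617   1.566] 0.04285121200065849
```

apply_moves(
  series=[
    [[0,0,0],[5,-20,0],0],
    [[0,0,0],[9,-40,0],0],
    [[0,0,0],[11,-47,0],0],
    [[0,0,0],[11,-47,0],0],
    [[0,0,0],[11,-47,0],0],
    [[0,0,0],[11,-47,0],0],
    [[0,0,0],[11,-47,0],0],
    [[0,0,0],[8,-34,0],0],
    [[0,0,0],[4,-17,0],0],
    [[0,0,8.5],[0,0,0],0],
  ],
)

```text
time: 10.45
ee_pos: [515.8, -247.3, 416.9]
tool_rot: [-3.14, -0.003, 2.988]
wrist_force: [0.4, 1.5, 0.6]
finger_gap: 85.7
gripper_force: 0.0
```

apply_moves(
  series=[
    [[0,0,8.5],[0,0,0],0],
    [[0,0,8.5],[0,0,0],0],
    [[0,0,8.5],[0,0,0],0],
    [[0,0,8.5],[0,0,0],0],
    [[0,0,8.5],[0,0,0],0],
    [[0,0,8.5],[0,0,0],0],
    [[0,0,8.5],[0,0,0],0],
    [[0,0,8.5],[0,0,0],0],
    [[0,0,8.5],[0,0,0],0],
    [[0,0,8.5],[0,0,0],0],
  ],
)

```text
time: 11.45
ee_pos: [517.3, -243.5, 417.0]
tool_rot: [-3.139, -0.0, 1.504]
wrist_force: [-0.0, 0.5, 0.3]
finger_gap: 85.7
gripper_force: 0.0
```

apply_moves(
  series=[
    [[0,0,8.5],[0,0,20],0],
    [[0,0,1.2],[0,0,40],0],
    [[0,0,0],[0,0,40],0],
    [[0,0,0],[0,0,0],0],
    [[0,0,0],[0,0,0],0],
  ],
)

```text
time: 11.95
ee_pos: [517.3, -243.8, 318.1]
tool_rot: [-3.139, 0.0, 1.341]
wrist_force: [-0.4, -0.2, 0.4]
finger_gap: 85.8
gripper_force: 0.0
```

```bash
python3 - <<'E'
from h import *
to([517.8,-244.2,231.7],[np.pi,0,1.34]); print(robot.get_state()["joint_pos"])
E
```

```text
t 11.95 pos [ 517.3 -243.8  318.1] rot [-3.1391e+00  3.0000e-04  1.3406e+00] gap 85.8 F [-0.4 -0.2  0.4] 0.0
turn [-0.14  0.01  0.03] shift now [-0.27  0.8  86.36] shift after turn [-0.29  0.58 86.36]
[ 0.08881902  0.55125512  0.41662194  1.83467784 -0.29329498  0.81897287
  0.42302766]
```

apply_moves(
  series=[
    [[-0.14,0,0],[0,0.6,20],0],
    [[0,0,0],[0,0,35],0],
    [[0,0,0],[0,0,22],0],
    [[0,0,0],[0,0,9],0],
    [[0,0,0],[0,0,0],0],
    [[0,0,0],[0,0,0],0],
  ],
)

```text
time: 12.55
ee_pos: [518.8, -244.4, 234.1]
tool_rot: [3.137, 0.0, 1.341]
wrist_force: [0.1, 0.0, -0.5]
finger_gap: 85.3
gripper_force: 0.0
```

```bash
python3 - <<'E'
from h import *
to([517.8,-244.2,231.7],[np.pi,0,1.34])
im=cams.camera("scene"); cv2.imwrite("pics/g1.png",cv2.resize(im[60:210,90:290],(800,600),interpolation=cv2.INTER_CUBIC)[:,:,::-1])
E
```

```text
t 12.55 pos [ 518.8 -244.4  234.1] rot [3.1369e+00 4.0000e-04 1.3407e+00] gap 85.3 F [ 0.1  0.  -0.5] 0.0
turn [0.27 0.03 0.04] shift now [-0.08 -1.06  2.35] shift after turn [-0.08 -1.05  2.35]
```

View pics/g1.png

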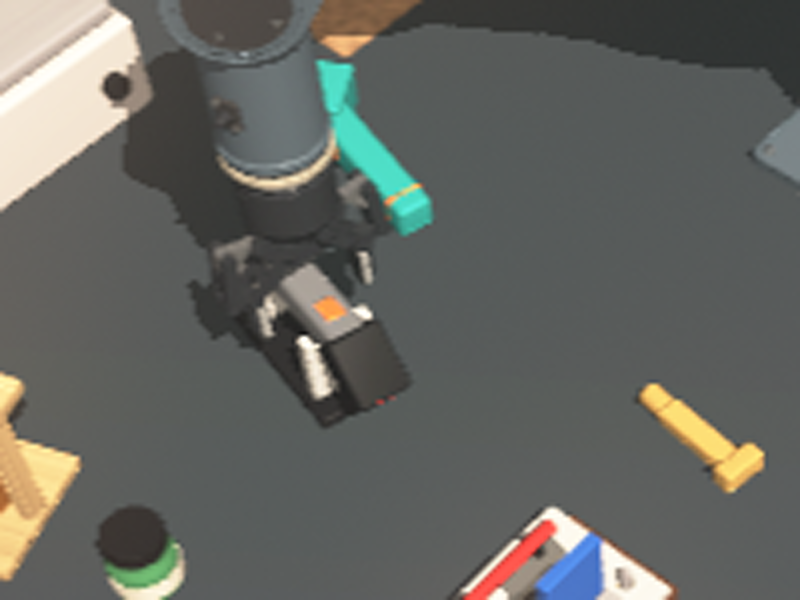

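apply_moves(
  series=[
    [[0.14,0,0],[0,-0.6,3],0],
    [[0,0,0],[0,0,0],80],
    [[0,0,0],[0,0,0],255],
    [[0,0,0],[0,0,0],255],
    [[0,0,0],[0,0,0],255],
    [[0,0,0],[0,0,0],255],
    [[0,0,0],[0,0,0],255],
  ],
  squeeze=60,
)

```text
time: 13.3
ee_pos: [517.8, -243.8, 229.7]
tool_rot: [3.141, 0.0, 1.341]
wrist_force: [-0.3, 1.0, 5.7]
finger_gap: 33.5
gripper_force: 60.1
```

```bash
python3 - <<'E'
from h import *
to([598.3,-83.2,300],[np.pi,0,1.5708]); print(robot.get_state()["joint_pos"])
E
```

```text
t 13.3 pos [ 517.8 -243.8  229.7] rot [3.1411 0.     1.3409] gap 33.5 F [-0.3  1.   5.7] 60.08281230926514
turn [  0.03   0.   -13.17] shift now [174.69  41.83 -70.28] shift after turn [160.57  80.5  -70.3 ]
[ 0.1398743   0.66644287  0.34362799  1.91153917 -0.36463645  0.62399796
  0.48443478]
```

apply_moves(
  series=[
    [[0,0,0],[0,0,-5],255],
    [[0,0,0],[0,0,-15],255],
    [[0,0,0],[0,0,-25],255],
    [[0,0,0],[0,0,-25],255],
    [[0,0,0],[0,0,-8],255],
    [[0,0,-6.5],[0,0,0],255],
    [[0,0,-6.7],[0,0,0],255],
    [[0,0,0],[10,5,0],255],
    [[0,0,0],[25,13,0],255],
    [[0,0,0],[35,18,0],255],
  ],
)

```text
time: 14.3
ee_pos: [553.3, -174.1, 306.9]
tool_rot: [-3.141, 0.001, 1.564]
wrist_force: [1.3, -0.1, -3.4]
finger_gap: 33.8
gripper_force: 59.9
```

apply_moves(
  series=[
    [[0,0,0],[35,18,0],255],
    [[0,0,0],[25,13,0],255],
    [[0,0,0],[10,8,0],255],
    [[0,0,0],[0,5,0],255],
    [[0,0,0],[0,0,0],255],
    [[0,0,0],[0,0,0],255],
  ],
)

```text
time: 14.9
ee_pos: [597.0, -105.5, 307.3]
tool_rot: [-3.141, 0.001, 1.568]
wrist_force: [-0.0, -0.2, -1.8]
finger_gap: 33.3
gripper_force: 59.9
```

```bash
python3 - <<'E'
from h import *
to([598.3,-83.2,298],[np.pi,0,1.5708])
im=cams.camera("scene"); t=cams.camera("top"); np.save("s4.npy",im); np.save("t4.npy",t)
a=cv2.resize(im[110:260,150:300],(400,400),interpolation=cv2.INTER_CUBIC); b=cv2.resize(t[110:260,240:390],(400,400),interpolation=cv2.INTER_CUBIC)
cv2.imwrite("pics/w1.png",np.hstack([a,b])[:,:,::-1])
E
```

```text
t 14.9 pos [ 597.  -105.5  307.3] rot [-3.1409e+00  1.0000e-03  1.5681e+00] gap 33.3 F [-0.  -0.2 -1.8] 59.94567275047302
turn [-0.04  0.06 -0.16] shift now [22.32  1.28  9.26] shift after turn [22.31  1.33  9.28]
```

View pics/w1.png

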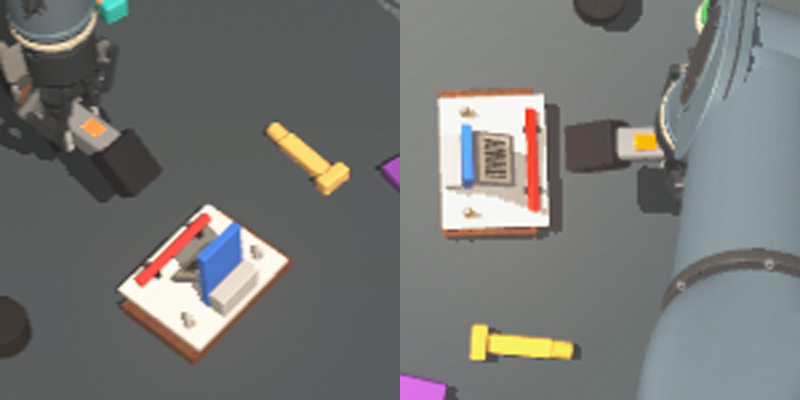

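```bash
python3 - <<'E'
from h import *
def orange(im,roi):
    x,y,w,h=roi; v=im[y:y+h,x:x+w].astype(int); m=(v[...,0]-v[...,2]>90)&(v[...,0]>150)&(v[...,1]>v[...,2]+20)
    n,l,s,c=cv2.connectedComponentsWithStats(m.astype(np.uint8)); return [(s[i,4],c[i]+[x,y]) for i in range(1,n) if s[i,4]>3]
t0=np.load("t.npy"); t4=np.load("t4.npy"); s0=np.load("s.npy"); s4=np.load("s4.npy")
for a,q in orange(t0,(360,172,70,40)): print("t0",a,q,ray("top",q,94)[:2])
for a,q in orange(t4,(322,150,25,25)): print("t4",a,q,ray("top",q,171.6)[:2])
for a,q in orange(s0,(150,110,40,45)): print("s0",a,q,ray("scene",q,94)[:2])
for a,q in orange(s4,(172,140,25,30)): print("s4",a,q,ray("scene",q,171.6)[:2])
f=lambda u,v:(240+u/400*150,110+v/400*150)
print("label",ray("top",f(495,160),55)[:2],"pred top px",proj("top",[598.3,71.4,55]))
# head front edge top view corners
print([np.round(ray("top",f(*q),z)[:2],1) for q in((568,124),(568,168)) for z in (140,160)])
E
```

```text
t0 46 [376.89130435 189.80434783] [ 523.81228761 -217.70746089]
t0 22 [409.72727273 196.63636364] [ 501.56929095 -309.63545356]
t4 51 [331.76470588 162.58823529] [596.02020024 -78.54681999]
s0 15 [156.4 119.4] [ 504.58508838 -306.77955494]
s0 30 [171.83333333 136.76666667] [ 525.09179091 -215.72279471]
s4 40 [184.55  157.375] [596.42832996 -76.56707403]
label [ 580.39972769 -375.26036733] pred top px [[274.43617423 168.62183804]]
[array([ 606.6, -416.2]), array([ 603.9, -406.4]), array([ 561.1, -413.3]), array([ 559.3, -403.6])]
```

apply_moves(
  series=[
    [[0,0,-0.16],[4,1.3,4],255],
    [[0,0,0],[8,0,5],255],
    [[0,0,0],[7,0,3],255],
    [[0,0,0],[3.5,0,1],255],
    [[0,0,0],[0,0,0],255],
    [[0,0,0],[0,0,0],255],
    [[0,0,0],[0,0,0],255],
    [[0,0,0],[0,0,0],255],
    [[0,0,0],[0,0,0],255],
  ],
)

```text
time: 15.9
ee_pos: [598.8, -81.4, 294.5]
tool_rot: [3.141, 0.0, 1.574]
wrist_force: [-0.2, -0.1, -3.1]
finger_gap: 33.5
gripper_force: 59.9
```

```bash
python3 - <<'E'
from h import *
to([598.3,-82.7,294.3],[np.pi,0,1.5708])
im=cams.camera("scene"); t=cams.camera("top")
a=cv2.resize(im[130:230,160:260],(400,400),interpolation=cv2.INTER_CUBIC); b=cv2.resize(t[120:220,250:350],(400,400),interpolation=cv2.INTER_CUBIC)
for k,r,c in((a,(160,130),"scene"),(b,(250,120),"top")):
    for P,col in(([598.3,71.4,55],(255,0,255)),([598.3,71.4-56.6,111.6],(0,255,255)),([598.3,71.4-28.3,83.3],(255,255,0))):
        q=(proj(c,P)[0]-r+.5)*4; cv2.circle(k,tuple(int(v) for v in q),4,col,1)
cv2.imwrite("pics/w2.png",np.hstack([a,b])[:,:,::-1])
E
```

```text
t 15.9 pos [598.8 -81.4 294.5] rot [3.1414e+00 1.0000e-04 1.5737e+00] gap 33.5 F [-0.2 -0.1 -3.1] 59.945658445358276
turn [0.01 0.01 0.17] shift now [-1.26 -0.55  0.21] shift after turn [-1.27 -0.54  0.21]
```

View pics/w2.png

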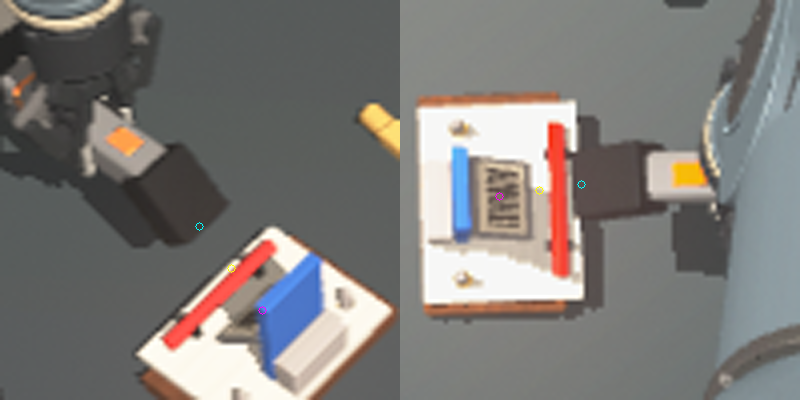

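apply_moves(
  series=[
    [[0,0,0],[-0.5,0,0],255],
    [[0,0,0],[0,0,0],255],
    [[0,0,0],[0,0,0],255],
    [[0,0,0],[0,0,0],255],
    [[0,0,0],[0,0,0],255],
    [[0,0,0],[0,0,0],255],
    [[0,0,0],[0,0,0],255],
    [[0,0,0],[0,0,0],255],
    [[0,0,0],[0,0,0],255],
    [[0,0,0],[0,0,0],255],
  ],
)

```text
time: 17.0
ee_pos: [598.9, -81.7, 294.4]
tool_rot: [3.142, 0.0, 1.574]
wrist_force: [-0.3, 0.5, -2.0]
finger_gap: 33.4
gripper_force: 59.9
```

apply_moves(
  series=[
    [[0,0,0],[0,0,0],255],
    [[0,0,0],[0,0,0],255],
    [[0,0,0],[0,0,0],255],
    [[0,0,0],[0,0,0],255],
    [[0,0,0],[0,0,0],255],
    [[0,0,0],[0,0,0],255],
    [[0,0,0],[0,0,0],255],
    [[0,0,0],[0,0,0],255],
    [[0,0,0],[0,0,0],255],
    [[0,0,0],[0,0,0],255],
  ],
)

```text
time: 18.0
ee_pos: [598.8, -81.7, 294.4]
tool_rot: [3.142, 0.0, 1.574]
wrist_force: [-0.7, -0.1, -2.6]
finger_gap: 33.4
gripper_force: 59.9
```

apply_moves(
  series=[
    [[0,0,0],[0,0,0],255],
    [[0,0,0],[0,0,0],255],
    [[0,0,0],[0,0,0],255],
    [[0,0,0],[0,0,0],255],
    [[0,0,0],[0,0,0],255],
    [[0,0,0],[0,0,0],255],
    [[0,0,0],[0,0,0],255],
    [[0,0,0],[0,0,0],255],
  ],
)

```text
time: 18.8
ee_pos: [598.8, -81.7, 294.4]
tool_rot: [-3.142, 0.0, 1.574]
wrist_force: [-0.4, 0.4, -2.2]
finger_gap: 33.6
gripper_force: 59.9
```

```bash
python3 - <<'E'
from h import *
print(np.abs(robot.get_state()["qvel"]).max())
to([517.8,-243.8,307],[np.pi,0,1.341])
E
```

```text
0.0019415433523682635
t 18.8 pos [598.8 -81.7 294.4] rot [-3.1416  0.      1.574 ] gap 33.6 F [-0.4  0.4 -2.2] 59.94598388671875
turn [-0.    0.   13.35] shift now [-161.83  -81.56  -12.59] shift after turn [-176.29  -41.98  -12.6 ]
```

apply_moves(
  series=[
    [[0,0,0],[-10,-4,-6],255],
    [[0,0,0],[-25,-12,-7],255],
    [[0,0,0],[-36,-18,0],255],
    [[0,0,0],[-36,-18,0],255],
    [[0,0,0],[-30,-16,0],255],
    [[0,0,0],[-18,-10,0],255],
    [[0,0,0],[-7,-3.6,0],255],
    [[0,0,6.7],[0,0,0],255],
    [[0,0,6.65],[0,0,0],255],
    [[0,0,0],[0,0,0],255],
  ],
)

```text
time: 19.8
ee_pos: [518.1, -243.4, 307.6]
tool_rot: [3.141, -0.0, 1.34]
wrist_force: [0.9, -0.7, -2.8]
finger_gap: 32.9
gripper_force: 59.9
```

apply_moves(
  series=[
    [[0,0,0],[0,0,0],255],
    [[0,0,0],[0,0,0],255],
    [[0,0,0],[0,0,0],255],
  ],
)

```text
time: 20.1
ee_pos: [517.9, -243.8, 307.5]
tool_rot: [3.142, -0.0, 1.343]
wrist_force: [1.1, -1.2, -3.0]
finger_gap: 33.3
gripper_force: 59.9
```

```bash
python3 - <<'E'
from h import *
to([517.8,-243.8,230.5],[np.pi,0,1.341])
E
```

```text
t 20.1 pos [ 517.9 -243.8  307.5] rot [ 3.1415e+00 -1.0000e-04  1.3431e+00] gap 33.3 F [ 1.1 -1.2 -3. ] 59.8890745639801
turn [ 0.   -0.01  0.12] shift now [-6.000e-02 -6.000e-02  7.695e+01] shift after turn [-6.000e-02 -5.000e-02  7.695e+01]
```

apply_moves(
  series=[
    [[0,0,0.1],[0,0,15],255],
    [[0,0,0],[0,0,25],255],
    [[0,0,0],[0,0,15],255],
    [[0,0,0],[0,0,8],255],
    [[0,0,0],[0,0,5],255],
    [[0,0,0],[0,0,4],255],
    [[0,0,0],[0,0,2],255],
    [[0,0,0],[0,0,1.5],255],
    [[0,0,0],[0,0,0.5],255],
    [[0,0,0],[0,0,0],255],
  ],
)

```text
time: 21.1
ee_pos: [517.8, -244.0, 231.6]
tool_rot: [3.141, 0.0, 1.339]
wrist_force: [0.8, 0.6, -2.7]
finger_gap: 33.0
gripper_force: 60.0
```

apply_moves(
  series=[
    [[0,0,0],[0,0,0],255],
    [[0,0,0],[0,0,0],255],
  ],
)

```text
time: 21.3
ee_pos: [517.8, -244.0, 231.6]
tool_rot: [3.141, 0.0, 1.339]
wrist_force: [0.2, -0.5, -2.1]
finger_gap: 33.6
gripper_force: 60.0
```

apply_moves(
  series=[
    [[0,0,0],[0,0,0.7],255],
    [[0,0,0],[0,0,0.6],255],
    [[0,0,0],[0,0,0.5],255],
    [[0,0,0],[0,0,0],255],
    [[0,0,0],[0,0,0],255],
  ],
)

```text
time: 21.8
ee_pos: [517.8, -243.9, 229.7]
tool_rot: [3.142, -0.0, 1.339]
wrist_force: [-1.3, 1.2, 2.2]
finger_gap: 33.5
gripper_force: 60.4
```

Seated (load has gone from -2.1 N to +2.2 N); releasing and retreating.

apply_moves(
  series=[
    [[0,0,0],[0,0,0],180],
    [[0,0,0],[0,0,0],100],
    [[0,0,0],[0,0,0],0],
    [[0,0,0],[0,0,0],0],
    [[0,0,0],[0,0,0],0],
    [[0,0,0],[0,0,0],0],
    [[0,0,0],[0,0,0],0],
  ],
)

```text
time: 22.5
ee_pos: [517.8, -244.0, 229.6]
tool_rot: [3.142, 0.0, 1.339]
wrist_force: [0.3, 0.7, 0.5]
finger_gap: 85.2
gripper_force: 0.0
```

apply_moves(
  series=[
    [[0,0,0],[0,0,-10],0],
    [[0,0,0],[0,0,-25],0],
    [[0,0,0],[0,0,-40],0],
    [[0,0,0],[0,0,-40],0],
    [[0,0,0],[0,0,-40],0],
    [[0,0,0],[-25,0,-15],0],
    [[0,0,0],[-25,0,0],0],
    [[0,0,0],[-20,0,0],0],
    [[0,0,0],[0,0,0],0],
    [[0,0,0],[0,0,0],0],
  ],
)

```text
time: 23.5
ee_pos: [501.5, -312.1, 400.0]
tool_rot: [3.141, -0.0, 1.338]
wrist_force: [-0.5, 0.5, 0.4]
finger_gap: 85.5
gripper_force: 0.0
```

```bash
python3 - <<'E'
from h import *
from hfit import hfit
im=cams.camera("scene"); cv2.imwrite("pics/z.png",cv2.resize(im[60:270,80:360],(800,600),interpolation=cv2.INTER_CUBIC)[:,:,::-1])
p,f,w=hfit(im,20,[599,103,1.57]); print("carrier",np.round(p,3),f)
E
```

```text
carrier [597.821 102.609   1.567] 0.04699233168392632
```

View pics/z.png

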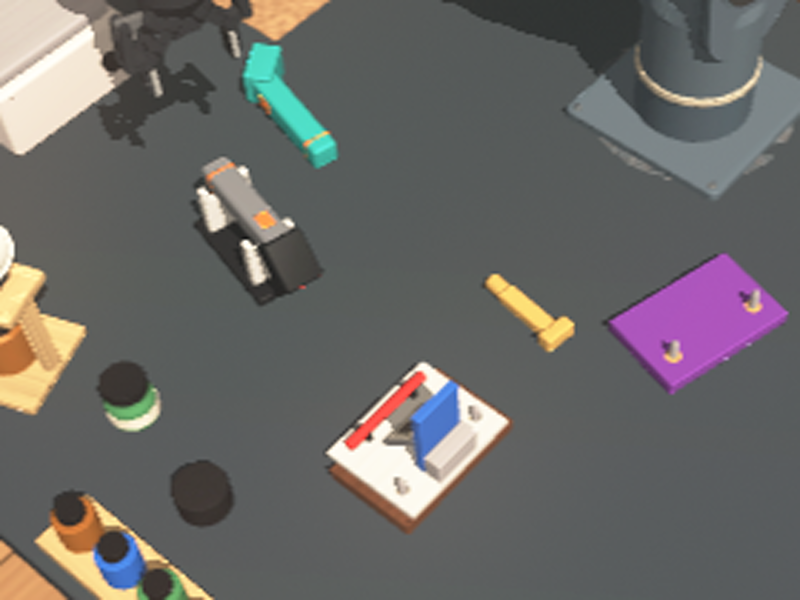

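The carrier sits flat on the stand at (418,445), with both pins through its holes. The scanner lies back in its dock at (260,225), and the rest of the desk is undisturbed.

```bash
python3 -c "
from station import ticket
print(ticket.hand_in())"
```

```text
the job is handed in; nothing more can be done
None
```

The carrier is mounted on the dark stand with both pins through its holes, the scanner was held about 8 cm from the label for about 3 s and is back in its dock, and the job is handed in; the hand-in returned no verdict.

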